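# Set the sprung length stop to its middle notch and push the batten up to it

### The arm

A 6-joint arm with a two-finger parallel gripper is mounted at the origin on the work surface. World frame = base frame: x ahead of the robot, y to its left, z up, the work surface at z = 0. Lengths are in mm, angles in rad, forces in N, time in s.
With the tool pointing down it reaches from about 350 to 975 mm from the base axis. Payload 7.1 kg.
Tool frame: the origin (TCP) lies between the finger pads; the fingertips stand 19 mm ahead of it and the grasp point (between the pads) is the TCP (ctrl.tcp_to_tips is the distance from the TCP to the fingertips, in mm); z points along the fingers, y is the line along which they close (so a half turn about z gives the same grasp; the last joint's range is limited). The gripper opens to 88 mm and grips with 3 to 60 N. Pads are 20 mm wide; open, the fingers measure 115 mm over their backs; the gripper's body (75 mm by 178 mm) begins 61 mm behind the grasp point.
Start: joints at [1.326, 0.423, 1.63, -0, 1.089, -0.019], TCP at [139.898, 609.125, 241.675] pointing down, gripper open.
Joint ranges: [-3, 3], [-0.9, 2.11], [0.09, 2.58], [-1.31, 4.45], [0.11, 2.69], [-2.54, 2.54]. Speed limits (rad/s): [2.39, 2.39, 3.01, 3.14, 3.14, 3.14].

### API

Orientations are given as a rotation vector (axis times angle).
In Python, from workcell import status, optics, ctrl gives the robot as it stands. The module is installed in compiled form; this text tells all that it offers.
- The arm moves only by the shell command python3 -m inch 'ROWS'. ROWS is JSON, a list that holds one entry, the list of rows, each a list of 7 numbers: the shift along the tool's x, y, z in mm, then the turn, a rotation vector about the tool's x, y, z in rad, then the opening in per cent of the stroke, from 0 (shut) to 100 (fully open). A call has 1 to 20 rows; each row is the pose to reach, as a shift and turn from the pose commanded when the call began, along the tool's axes at that moment; what a row does not reach only later rows make up. A row lasts 1/10 s, in which the tool goes at most 50 mm and 8.59 degrees, less where a joint would pass 70% of its speed; a pose out of reach is approached as far as the arm can. A call with a gripper value outside its range is refused whole. The fingers move at their own pace and stop on an object; the grip force is fixed at half the most. Time passes only in rows, so rows that repeat a pose let the fingers close. It gives the time, the measured TCP pose, the force, the opening and the grip force at its end, in the units of the state.
- status.get_obs(): the state, without advancing time (a new reading comes with each control period).
- optics.get_image(name): name is "scene" or "top"; returns a dict with "frame" (420x560x3 uint8, red, green, blue), "fx", "fy", "cx", "cy" (pixels), "k1" (the pictures are not rectified: a ray, as slopes to the right and down, at radius r is drawn at 1 + k1 r^2 times it, then the intrinsics apply), "rvec" (rotation vector, rad) and "tvec" (3), from world to camera coordinates, as OpenCV has them. Camera axes: x right, y down, z forward; pixel columns grow to the right and rows downward; lengths in mm; the calibration is good to about 2 mm. A picture is of the moment at which its call begins. There is no depth.
- ctrl.close_job(): hands the job in; it is judged then, once.
The state is a dict: "t": time; "qpos": joint angles; "qvel": joint speeds; "joint_torque": joint torques, N m; "ee_pos": TCP position; "orientation": TCP orientation; "ft_force": force on the tool from outside, world axes, zero at the start; "moment": the same for the moment, N m; "width": finger opening in mm; "grasp_force": force on a finger pad.
Only numpy, scipy, OpenCV 4.12 (cv2) and the standard library are available. Lean on these libraries where they do the work, as an engineer would, in place of code of your own. Each camera call takes 0.05 s, during which the arm holds its last target. There are 200 camera calls.

### The job

Set the length stop of the sawing jig to its middle notch: push the sprung slide in by its upright plate until the stop pin has dropped behind the first tooth, but not so far that it drops behind the second, then let go so that the slide springs back and the pin catches it. Then, with a fingertip behind its far end, push the wooden batten back along its trough until it rests against the stop, and leave it there. Only push: do not lift the batten, do not touch the stop pin, and leave the bottles, tools and other things around where they are.

Things in the scene. Friction and masses are not known exactly. Their poses are not given: they have to be found in the camera images.
- jig: sawing jig: fixed plywood board 18 mm thick on a thin green mat. Origin on the table; the board runs from x = -150 to +200 mm, y -80 to +80. x axis = the way the slide is pushed in (level, roughly to the robot's left), z up. The slide runs along y = 0 on the -x side; on the +x side a trough at x = 50 to 200 mm holds the batten between two rails 43 mm apart, 10 mm wide, tops 30 mm above the table.
- gauge_slide (a joint): steel slide pushed in (m): 0 = home, held by a spring (4 N; 6.5 N at 0.040; 8 N at 0.066, the end; 1 N more while the pin climbs a tooth). The pin drops behind the first tooth at 0.032 (middle notch), behind the second at 0.058 (last notch). Let go between these, the slide springs back and latches at 0.032; let go earlier it returns home; from the last notch it cannot come back.
- push_face (a point): centre of the face to push on: the outer (-x) side of the slide's upright steel plate, 60 mm wide, 8 mm thick, 20 to 75 mm above the table; this point is 55 mm above the table. Moves with the slide; x axis = the way to push, z up.
- stop_face (a point): centre of the +x face of the stop head at the other end of the slide, a steel block 34 mm wide, 20 to 56 mm above the table; the point is 40 mm above the table, 104 mm along x from push_face. Moves with the slide; x axis points to the batten.
- stop_pin: vertical steel stop pin with a black knob 18 mm across, in a steel bridge over the slide (60 mm wide, 14 mm long, top 59 mm above the table) at x = -45 mm of the jig. Origin at its foot: 30 mm above the table when down in a notch, 37 mm on a tooth; the knob's top is 47 mm above the origin. Drops by itself; not to be touched.
- batten_mid (a point): centre of the loose wooden batten: 80 mm long (its x axis, along the trough), 36 wide, 44 high, about 90 g. Lies on the board in the trough (centre 40 mm, top 62 mm above the table), 3.5 mm play either side, gap 80 to 120 mm to the stop at home. Its far end is +40 mm along x. At the stop its centre is 40 mm along x from stop_face.
- paint_a: bystander: paint squeeze bottle, 54 mm across, 188 mm tall; origin under its middle. One of three alike.
- paint_b: bystander: paint squeeze bottle, as paint_a
- paint_c: bystander: paint squeeze bottle, as paint_a
- flask: bystander: steel drinking flask, 72 mm across, 185 mm tall; origin under its middle
- glue_stick: bystander: glue stick, 25 mm across, 64 mm tall, standing on the jig's board beyond the slide; origin under its middle
- offcut: bystander: wood offcut 34 x 36 x 22 mm on the jig's board, on the robot's side of the slide; origin under its middle
- hammer: bystander: hammer lying on the table; origin under its middle
- knife: bystander: closed craft knife, 140 x 22 x 12 mm, lying on the table; origin under its middle
There are look-alikes about, which are no part of the job. What is shaped like the part that bears batten_mid but blue or orange is not meant.

How it is judged (in metres and radians):
On the way, in this order (a step that is already met when the one before it is completed fails the run):
1. the slide has been let go and is latched in the middle notch, the pin down behind the first tooth (value of joint gauge_slide between 0.0295 and 0.0345 m and z of stop_pin in the frame of jig below 0.0325 m and contact force between the fingers and anything else below 0.3 N), for 0.2 s.
2. the batten rests against the stop (x of batten_mid in the frame of stop_face between 0.035 and 0.0435 m and z of batten_mid in the frame of jig below 0.045 m and angle between the x axis of batten_mid and the x axis of jig, either way round below 0.12 rad), for 0.1 s.
At the end, for the whole second after the job is handed in: The slide is latched in the middle notch (joint 29.5 to 34.5 mm, pin foot less than 32.5 mm above the table) and the batten lies in its trough against the stop (gap under 3.5 mm, within 0.12 rad of the jig's x axis), all at rest (all of step 2 and value of joint gauge_slide between 0.0295 and 0.0345 m and z of stop_pin in the frame of jig below 0.0325 m and velocity of joint gauge_slide below 0.005 m/s and y of batten_mid in the frame of jig between -0.02 and 0.02 m); the robot touches nothing.
It fails at once if the batten is lifted or tipped up (z of batten_mid in the frame of jig above 0.05 m or angle between batten_mid's own z axis and vertical above 0.35 rad).
It fails at once if the batten leaves its trough sideways (y of batten_mid in the frame of jig above 0.02 m or y of batten_mid in the frame of jig below -0.02 m).
It fails at once if the stop pin is touched by the robot (contact force between any of the fingers, the arm and stop_pin above 1 N).
It fails at once if a bystander is moved (distance of any of paint_a, paint_b, paint_c, flask, glue_stick, offcut, hammer, knife from where it was at the start of the episode above 0.02 m).
It also fails if it takes over 51 s, if anything falls off the work surface, if the arm or the gripper's body presses on something with over 40 N, if the wrist force passes 120 N, or if a joint passes its speed limit or range.

## Working session

There is one attempt and no reset: what is moved stays moved. The work goes in short steps, Python scripts to look and compute and a shell command to move; the robot and the scene stay as the last step left them, time stands still between calls to the robot, and variables do not carry over. Pictures are saved under pics/ and viewed, at most 10 in all, crops included, and the job is handed in when it is done.

```bash
mkdir -p pics; python3 - <<'E'
from workcell import status,optics
import cv2,pickle
print(status.get_obs())
for n in("scene","top"):
    d=optics.get_image(n); cv2.imwrite(f"pics/{n}0.png",cv2.resize(d["frame"][:,:,::-1],(800,600),interpolation=cv2.INTER_CUBIC)); pickle.dump(d,open(n+".pkl","wb"))
    print({k:v for k,v in d.items() if k!="frame"})
E
```

```text
{'t': 0.0, 'qpos': array([ 1.32599450e+00,  4.23802505e-01,  1.63065481e+00, -5.10845034e-06,
        1.08859296e+00, -1.90166952e-02]), 'qvel': array([ 4.22669870e-04,  7.24866688e-04,  3.67360220e-06, -8.46024428e-04,
       -4.59783047e-04,  5.10106425e-04]), 'joint_torque': array([ 1.86394165e-03, -5.44607985e+01, -2.73677373e+01,  6.44506468e-02,
        2.25281983e-02, -9.04075227e-05]), 'ee_pos': array([139.78373185, 608.64969578, 240.93943371]), 'orientation': array([-3.53884708e-01, -3.12140809e+00,  2.27053772e-03]), 'ft_force': array([ 0.40044286, -0.27934323, -0.23579633]), 'moment': array([-0.00725489,  0.01413289,  0.03379278]), 'grasp_force': 0.0, 'width': 87.97331961771822}
{'fx': 438.3404653345064, 'fy': 438.3404653345064, 'cx': 274.2264620280056, 'cy': 209.9240259231994, 'k1': -0.10344338511885204, 'rvec': array([ 2.04893434,  0.95077031, -0.47091982]), 'tvec': array([-360.26053437, -199.9486566 , 1518.57124804])}
{'fx': 510.9533526538161, 'fy': 510.9533526538161, 'cx': 281.15579523878506, 'cy': 217.7379077861498, 'k1': 0.015241609137294327, 'rvec': array([ 2.15579548, -2.10641426,  0.18939724]), 'tvec': array([ -19.44794459,  566.99222951, 1334.0969282 ])}
```

View pics/scene0.png

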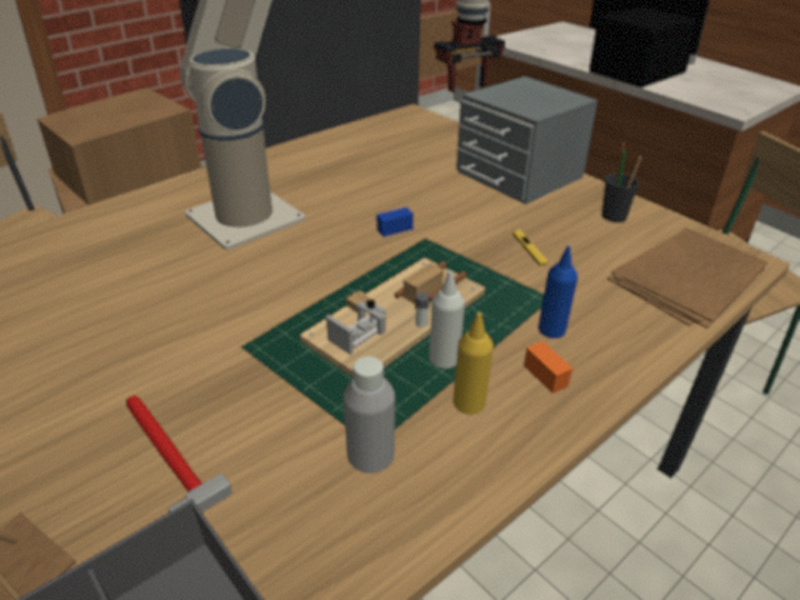

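View pics/top0.png

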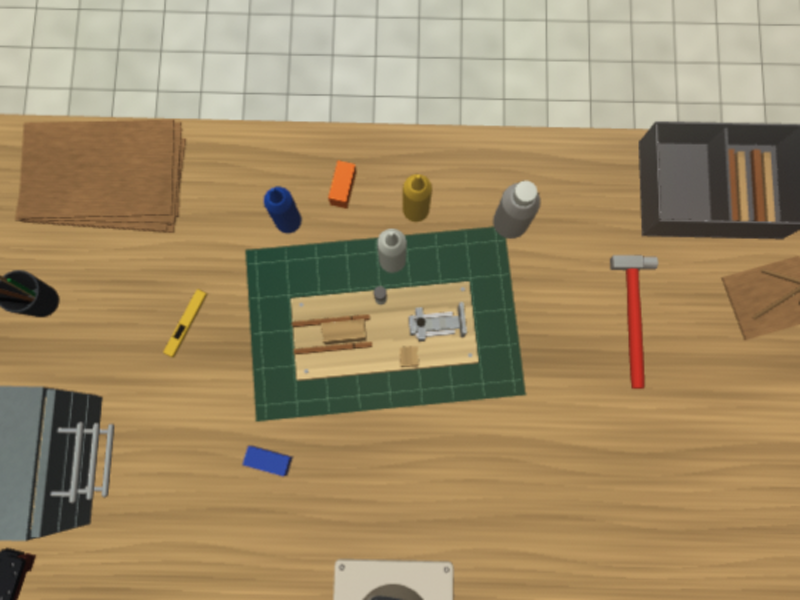

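The scene view shows the jig at about (395,310), with the slide plate at (340,332) and the batten at (425,283). In the top view, the slide plate is at (462,320), the pin at (421,322) and the batten at (343,330).

Things that could be taken for the batten, in top-view pixels:
- wooden block in the trough at (343,330): this is the one I choose
- blue block at (267,460)
- orange block at (342,184)
- offcut at (409,356)

Next I'll check this in a close crop.

```bash
python3 - <<'E'
import cv2,pickle
d=pickle.load(open("top.pkl","rb"))["frame"][:,:,::-1]
cv2.imwrite("pics/topc.png",cv2.resize(d[190:275,195:345],None,fx=5.3333,fy=5.3333,interpolation=cv2.INTER_CUBIC))
d=pickle.load(open("scene.pkl","rb"))["frame"][:,:,::-1]
cv2.imwrite("pics/scenec.png",cv2.resize(d[170:270,200:350],None,fx=5.3333,fy=5.3333,interpolation=cv2.INTER_CUBIC))
E
```

```text
(no output)
```

View pics/topc.png

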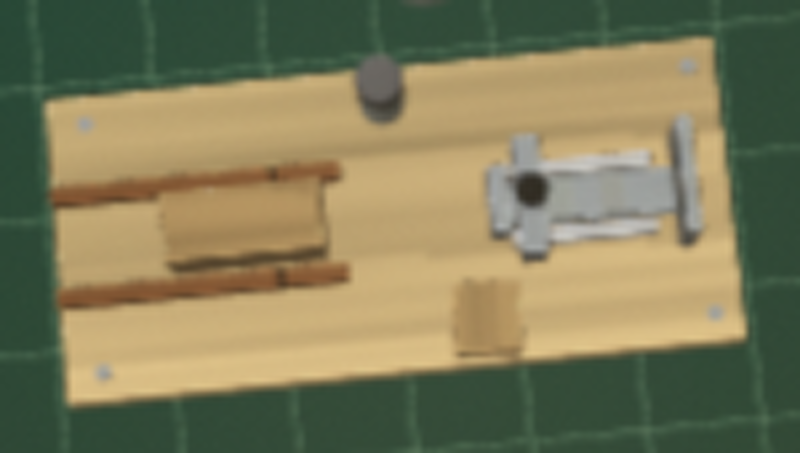

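View pics/scenec.png

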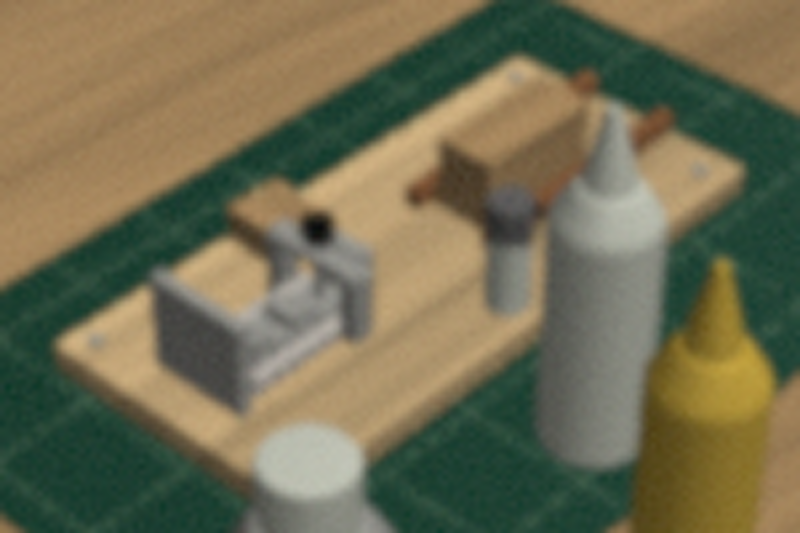

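The top crop shows the board's corners at (45,102), (714,40), (747,338) and (67,405). The plate is at (684,180), the pin knob at (532,188), and the batten's far end edge at x≈160. It is plain wood and lies between the brown rails, so the choice is right. The scene crop agrees.

```bash
cat > h.py <<'E'
import cv2,pickle,numpy as np
from scipy.spatial.transform import Rotation as R
def ray(d,uv,z):
    K=np.array([[d["fx"],0,d["cx"]],[0,d["fy"],d["cy"]],[0,0,1]])
    s=cv2.undistortPoints(np.array([[uv]],float),K,np.array([d["k1"],0,0,0]))[0,0]
    M=cv2.Rodrigues(d["rvec"])[0]; c=-M.T@d["tvec"]; v=M.T@[*s,1]
    return c+v*(z-c[2])/v[2]
def topc(x,y): return 195+(x+.5)/5.3333-.5,190+(y+.5)/5.3333-.5
def scec(x,y): return 200+(x+.5)/5.3333-.5,170+(y+.5)/5.3333-.5
def full(x,y): return (x+.5)*.7-.5,(y+.5)*.7-.5
E
python3 - <<'E'
from h import *
t=pickle.load(open("top.pkl","rb")); s=pickle.load(open("scene.pkl","rb"))
C=np.array([ray(t,topc(*p),18)[:2] for p in[(45,102),(714,40),(747,338),(67,405)]])
J=np.array([[200,80],[-150,80],[-150,-80],[200,-80]],float)
def fit(J,C):
    a=J-J.mean(0);b=C-C.mean(0); th=np.arctan2((a[:,0]*b[:,1]-a[:,1]*b[:,0]).sum(),(a*b).sum())
    r=np.array([[np.cos(th),-np.sin(th)],[np.sin(th),np.cos(th)]]); return th,r,C.mean(0)-r@J.mean(0)
th,r,o=fit(J,C); print("jig",th,o,"res",(J@r.T+o-C).round(1).tolist())
Cs=np.array([ray(s,scec(*p),18)[:2] for p in[(55,347),(525,55),(745,165)]]); 
ths,rs,os=fit(J[[2,3,0]],Cs); print("jig scene",ths,os,"res",(J[[2,3,0]]@rs.T+os-Cs).round(1).tolist())
loc=lambda d,p,z:(r.T@(ray(d,p,z)[:2]-o)).round(1)
for n,p,z in[("knob",(532,186),77),("plate top -y",(690,240),75),("plate top +y",(682,118),75),("plate outer mid",(695,178),75),("plate inner mid",(675,178),75),("stop +x",(487,200),56),("bat far+",(160,195),62),("bat far-",(168,265),62),("bat near+",(322,180),62),("bat near-",(326,250),62),("glue",(380,78),64),("offcut",(487,312),40)]:
    print(n,loc(t,topc(*p),z))
print("scene plate outer top", loc(s,scec(155,272),75),loc(s,scec(240,325),75))
print("scene bat near top",loc(s,scec(445,147),62),loc(s,scec(490,168),62))
for n,p,z in[("white tip",(391,238),188),("flask top",(525,192),185),("yellow",(418,182),188),("blue",(277,196),188)]:
    q=ray(t,full(*p),z); print(n,q[:2].round(),(r.T@(q[:2]-o)).round())
Rt=R.from_rotvec([-.353885,-3.121408,.00227]).as_matrix(); print(Rt.round(3))
# wanted: tool y along jig x (either sign)
for sg in(1,-1):
    y=sg*np.array([*r[:,0],0]); z=np.array([0,0,-1.]); W=np.c_[np.cross(y,z),y,z]
    print("turn",sg,R.from_matrix(Rt.T@W).as_rotvec().round(4))
for sg in(1,-1):
    x=sg*np.array([*r[:,0],0]); z=np.array([0,0,-1.]); W=np.c_[x,np.cross(z,x),z]
    print("turn x",sg,R.from_matrix(Rt.T@W).as_rotvec().round(4))
for n,j in[("pre-push",(-190,0)),("face",(-100,0)),("bat far",(180,0))]: print(n,(r@j+o).round(1))
E
```

```text
jig 1.6911799769230924 [538.52592907   2.97603622] res [[-158.1, -19.2], [-157.4, -18.5], [157.6, 18.7], [157.9, 19.0]]
jig scene 1.1807161293394917 [444.07347067  21.95647458] res [[-16.3, 4.7], [160.3, -24.1], [-144.0, 19.3]]
knob [-45.1  -1.3]
plate top -y [-120.3   33. ]
plate top +y [-123.3  -28.6]
plate outer mid [-126.3    2.2]
plate inner mid [-116.4    1.3]
stop +x [-22.8   0.3]
bat far+ [140.4 -17.2]
bat far- [139.2  18.5]
bat near+ [ 58.9 -16.9]
bat near- [60.  18.6]
glue [ 25.1 -65.7]
offcut [-17.5  54.9]
scene plate outer top [-119.4   31.5] [-119.3  -25.6]
scene bat near top [62.4 11.8] [ 64.2 -17.2]
white tip [671.  16.] [  -3. -133.]
flask top [ 761. -218.] [-246. -195.]
yellow [774. -29.] [ -60. -230.]
blue [742. 217.] [ 188. -228.]
[[-0.975  0.224 -0.   ]
 [ 0.224  0.975 -0.001]
 [ 0.    -0.001 -1.   ]]
turn 1 [-1.400e-03 -3.000e-04 -3.462e-01]
turn -1 [-4.0000e-04  2.0000e-03  2.7954e+00]
turn x 1 [-1.3000e-03  9.0000e-04  1.2246e+00]
turn x -1 [-1.000e-03 -1.400e-03 -1.917e+00]
pre-push [ 561.3 -185.6]
face [550.5 -96.3]
bat far [516.9 181.7]
```

```bash
python3 -m inch '[[[0,0,-150,0,0,0,0],[0,0,-150,0,0,0,0],[0,0,-150,0,0,0,0],[-584,-666,-150,0,0,-0.346,0],[-584,-666,-150,0,0,-0.346,0],[-584,-666,-150,0,0,-0.346,0],[-584,-666,-150,0,0,-0.346,0],[-584,-666,-150,0,0,-0.346,0],[-584,-666,-150,0,0,-0.346,0],[-584,-666,-150,0,0,-0.346,0],[-584,-666,-150,0,0,-0.346,0],[-584,-666,-150,0,0,-0.346,0],[-584,-666,-150,0,0,-0.346,0],[-584,-666,-150,0,0,-0.346,0],[-584,-666,-150,0,0,-0.346,0],[-584,-666,-150,0,0,-0.346,0],[-584,-666,-150,0,0,-0.346,0],[-584,-666,-150,0,0,-0.346,0],[-584,-666,-150,0,0,-0.346,0],[-584,-666,-150,0,0,-0.346,0]]]'
cat > where.py <<'E'
from h import *
from workcell import status
o=np.array([538.5,3.0]);th=1.6912;c,s=np.cos(th),np.sin(th);r=np.array([[c,-s],[s,c]])
q=status.get_obs();p=q["ee_pos"];W=R.from_rotvec(q["orientation"]).as_matrix()
f=q["ft_force"]
print("t",round(q["t"],2),"jig",(r.T@(p[:2]-o)).round(1),"z",p[2].round(1),"yaw err",round(np.arctan2(W[1,1],W[0,1])-th,3),"tilt",W[:,2].round(3),"f jig",(r.T@f[:2]).round(1),f[2].round(1),"w",round(q["width"],1),"q",q["qpos"].round(2))
def shift(j,z):
    g=r@j+o; return (W.T@(np.array([*g,z])-p)).round(1)
E
python3 -c "
from where import *
print(shift((-175,0),64))"
```

```text
t: 2.1
ee_pos: [543.4, -141.3, 391.4]
orientation: [0.188, -3.136, -0.0]
ft_force: [0.8, 0.4, 0.3]
width: 0.5
grasp_force: 0.0
t 2.1 jig [-143.9   12.5] z 391.4 yaw err -0.001 tilt [-0.  0. -1.] f jig [ 0.3 -0.8] 0.3 w 0.5 q [-0.28  0.19  1.61  0.    1.35 -1.97]
[-12.6 -31.2 327.4]
```

```bash
python3 -m inch '[[[-12,-31,0,0,0,0,0],[-12,-31,100,0,0,0,0],[-12,-31,200,0,0,0,0],[-12,-31,200,0,0,0,0],[-12,-31,200,0,0,0,0],[-12,-31,200,0,0,0,0],[-12,-31,200,0,0,0,0],[-12,-31,200,0,0,0,0]]]'; python3 -c "
from where import *
print(shift((-175,0),62))"
```

```text
t: 2.9
ee_pos: [560.4, -169.1, 194.5]
orientation: [-0.189, 3.132, -0.002]
ft_force: [-0.5, -0.4, 1.0]
width: 0.2
grasp_force: 0.0
t 2.9 jig [-173.4   -1.1] z 194.5 yaw err -0.0 tilt [ 0.004 -0.001 -1.   ] f jig [-0.4  0.6] 1.0 w 0.2 q [-0.31  0.42  1.76 -0.    0.96 -2.  ]
[  1.6  -1.3 132.5]
```

```bash
python3 -m inch '[[[1,-1,45,0,0,0,0],[1,-1,90,0,0,0,0],[1,-1,132,0,0,0,0],[1,-1,132,0,0,0,0],[1,-1,132,0,0,0,0],[1,-1,132,0,0,0,0]]]'; python3 - <<'E'
from where import *
from workcell import optics
for n,(a,b,c,d) in {"top":(190,295,195,375)}.items():
    i=optics.get_image(n)["frame"][a:b,c:d,::-1]; cv2.imwrite("pics/t1.png",cv2.resize(i,None,fx=4.444,fy=4.444,interpolation=cv2.INTER_CUBIC))
E
```

```text
t: 3.5
ee_pos: [560.2, -170.4, 63.1]
orientation: [-0.188, 3.131, -0.003]
ft_force: [-0.9, 0.3, 0.6]
width: 0.7
grasp_force: 0.0
t 3.5 jig [-174.8   -0.7] z 63.1 yaw err -0.0 tilt [ 0.005 -0.002 -1.   ] f jig [0.4 0.8] 0.6 w 0.7 q [-0.32  0.62  1.81 -0.    0.71 -2.01]
```

View pics/t1.png

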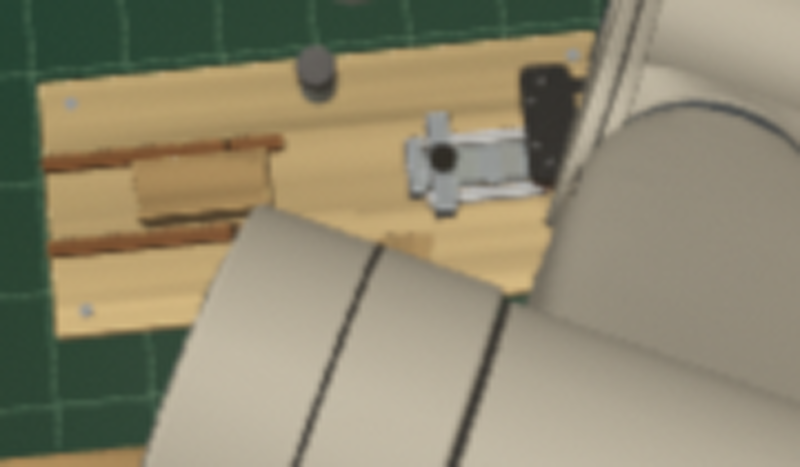

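The gripper's black body is at (550,125), outside and above the plate. The slide is still at home, with the stop head at (412,168) and the pin at (441,157). Next I approach until there is contact.

```bash
for k in 1; do python3 -m inch '[[[0,10,0,0,0,0,0],[0,20,0,0,0,0,0],[0,28,0,0,0,0,0],[0,28,0,0,0,0,0],[0,28,0,0,0,0,0]]]' >/dev/null; python3 where.py
python3 -m inch '[[[0,2,0,0,0,0,0],[0,4,0,0,0,0,0],[0,4,0,0,0,0,0]]]' >/dev/null; python3 where.py
python3 -m inch '[[[0,2,0,0,0,0,0],[0,4,0,0,0,0,0],[0,4,0,0,0,0,0]]]' >/dev/null; python3 where.py
python3 -m inch '[[[0,2,0,0,0,0,0],[0,4,0,0,0,0,0],[0,4,0,0,0,0,0]]]' >/dev/null; python3 where.py; done
```

```text
t 4.05 jig [-145.3    1.5] z 59.8 yaw err 0.001 tilt [-0. -0. -1.] f jig [ 1.3 -0.6] 0.7 w 0.9 q [-0.27  0.61  1.84 -0.    0.69 -1.96]
t 4.35 jig [-141.6    1.7] z 59.5 yaw err -0.0 tilt [-0.  0. -1.] f jig [0.1 0.3] 0.0 w 0.6 q [-0.26  0.61  1.84  0.    0.69 -1.96]
t 4.65 jig [-137.5    1.7] z 59.6 yaw err -0.0 tilt [-0.  0. -1.] f jig [-0.7  0.1] -1.1 w 0.1 q [-0.26  0.61  1.85  0.    0.69 -1.95]
t 4.95 jig [-134.1    1.5] z 59.8 yaw err 0.0 tilt [ 0.    -0.001 -1.   ] f jig [-3.3  1.1] -1.1 w 0.5 q [-0.25  0.61  1.85 -0.    0.68 -1.94]
```

```bash
python3 -m inch '[[[0,5,0,0,0,0,0],[0,10,0,0,0,0,0],[0,15,0,0,0,0,0],[0,20,0,0,0,0,0],[0,25,0,0,0,0,0],[0,30,0,0,0,0,0],[0,30,0,0,0,0,0],[0,30,0,0,0,0,0]]]' >/dev/null; python3 where.py
python3 -m inch '[[[0,4,0,0,0,0,0],[0,8,0,0,0,0,0],[0,11,0,0,0,0,0],[0,11,0,0,0,0,0],[0,11,0,0,0,0,0]]]' >/dev/null; python3 where.py
python3 - <<'E'
from where import *
from workcell import optics
i=optics.get_image("top")["frame"][190:275,195:345,::-1]; cv2.imwrite("pics/t2.png",cv2.resize(i,None,fx=5.3333,fy=5.3333,interpolation=cv2.INTER_CUBIC))
E
```

```text
t 5.75 jig [-104.2    1.4] z 59.9 yaw err -0.0 tilt [ 0.001 -0.001 -1.   ] f jig [-4.9  0.8] 0.2 w 0.2 q [-0.2   0.6   1.87 -0.    0.67 -1.89]
t 6.25 jig [-93.4   1.4] z 59.9 yaw err 0.0 tilt [ 0.001 -0.001 -1.   ] f jig [-7.4  2.1] 1.1 w 0.3 q [-0.18  0.59  1.88 -0.    0.67 -1.87]
t 6.25 jig [-93.4   1.4] z 59.9 yaw err 0.0 tilt [ 0.001 -0.001 -1.   ] f jig [-7.4  2.1] 1.1 w 0.3 q [-0.18  0.59  1.88 -0.    0.67 -1.87]
```

View pics/t2.png

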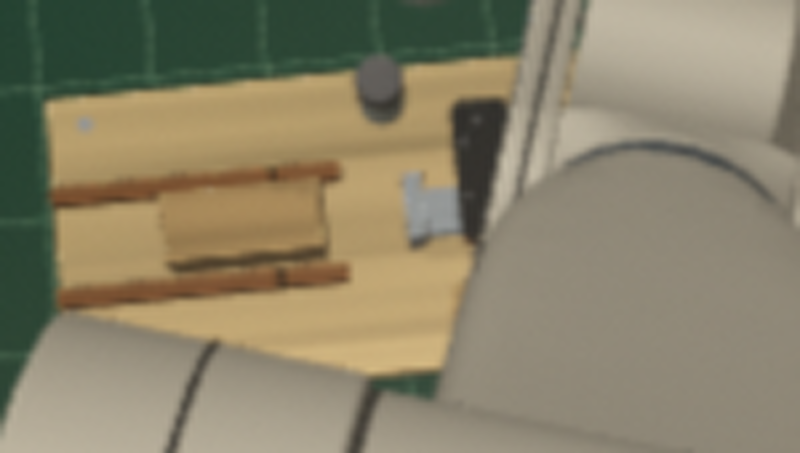

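The stop's face has moved from pixel x≈487 to 404, about 42 mm, which is between the two teeth. The force of about 7 N fits. I let go by backing straight off, then check.

```bash
python3 -m inch '[[[0,-15,0,0,0,0,0],[0,-30,0,0,0,0,0],[0,-50,0,0,0,0,0],[0,-75,0,0,0,0,0],[0,-75,0,0,0,0,0],[0,-75,0,0,0,0,0],[0,-75,-45,0,0,0,0],[0,-75,-90,0,0,0,0],[0,-75,-135,0,0,0,0],[0,-75,-180,0,0,0,0],[0,-75,-180,0,0,0,0],[0,-75,-180,0,0,0,0]]]' >/dev/null; python3 - <<'E'
from where import *
from workcell import optics
i=optics.get_image("top")["frame"][190:275,195:345,::-1]; cv2.imwrite("pics/t3.png",cv2.resize(i,None,fx=5.3333,fy=5.3333,interpolation=cv2.INTER_CUBIC))
print(shift((175,0),242))
E
```

```text
t 7.5 jig [-167.1    1.4] z 240.5 yaw err 0.001 tilt [ 0.002 -0.    -1.   ] f jig [0.3 0.5] -0.6 w 0.4 q [-0.31  0.36  1.73  0.    1.05 -2.  ]
[ -1.6 342.1  -1.7]
```

View pics/t3.png

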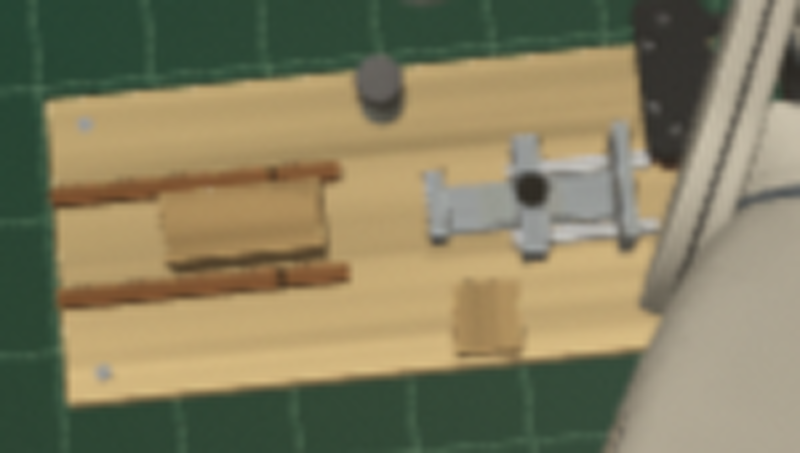

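The slide is latched. The stop head is at pixel x≈425, 62 px (32 mm) in from home, and the offcut at (487,312) and glue stick at (380,85) have not moved. Next I go behind the batten's far end.

```bash
python3 -m inch '[[[-2,50,-2,0,0,0,0],[-2,100,-2,0,0,0,0],[-2,150,-2,0,0,0,0],[-2,200,-2,0,0,0,0],[-2,250,-2,0,0,0,0],[-2,300,-2,0,0,0,0],[-2,345,-2,0,0,0,0],[-2,345,-2,0,0,0,0],[-2,345,-2,0,0,0,0],[-2,345,-2,0,0,0,0],[-2,345,-2,0,0,0,0],[-2,345,-2,0,0,0,0]]]' >/dev/null; python3 -c "
from where import *
print(shift((178,0.5),57))"
```

```text
t 8.75 jig [176.   -0.4] z 241.4 yaw err -0.002 tilt [-0. -0. -1.] f jig [-0.4  0.3] 0.4 w 0.6 q [ 0.31  0.31  1.8  -0.    1.03 -1.38]
[  0.8   2.1 184.4]
```

```bash
python3 -m inch '[[[1,2,45,0,0,0,0],[1,2,90,0,0,0,0],[1,2,135,0,0,0,0],[1,2,170,0,0,0,0],[1,2,184,0,0,0,0],[1,2,184,0,0,0,0],[1,2,184,0,0,0,0]]]' >/dev/null; python3 where.py
python3 -m inch '[[[0,-5,0,0,0,0,0],[0,-10,0,0,0,0,0],[0,-15,0,0,0,0,0],[0,-20,0,0,0,0,0],[0,-20,0,0,0,0,0],[0,-20,0,0,0,0,0]]]' >/dev/null; python3 where.py
```

```text
t 9.45 jig [179.1  -0.4] z 58.8 yaw err -0.001 tilt [ 0.001  0.    -1.   ] f jig [-0.2  0.3] 0.5 w 0.5 q [ 0.31  0.59  1.9  -0.    0.66 -1.38]
t 10.05 jig [159.1   0.5] z 57.8 yaw err -0.001 tilt [ 0.  0. -1.] f jig [-0.9  0.6] -0.1 w 0.4 q [ 0.28  0.59  1.91  0.    0.65 -1.41]
```

```bash
python3 -m inch '[[[0,-4,0,0,0,0,0],[0,-8,0,0,0,0,0],[0,-11,0,0,0,0,0],[0,-14,0,0,0,0,0],[0,-17,0,0,0,0,0],[0,-20,0,0,0,0,0],[0,-23,0,0,0,0,0],[0,-26,0,0,0,0,0],[0,-29,0,0,0,0,0],[0,-32,0,0,0,0,0],[0,-35,0,0,0,0,0],[0,-38,0,0,0,0,0],[0,-41,0,0,0,0,0],[0,-44,0,0,0,0,0],[0,-47,0,0,0,0,0],[0,-50,0,0,0,0,0],[0,-50,0,0,0,0,0]]]' >/dev/null; python3 where.py
python3 - <<'E'
from where import *
from workcell import optics
i=optics.get_image("top")["frame"][190:275,195:345,::-1]; cv2.imwrite("pics/t4.png",cv2.resize(i,None,fx=5.3333,fy=5.3333,interpolation=cv2.INTER_CUBIC))
E
```

```text
t 11.75 jig [108.9   0.6] z 57.7 yaw err -0.001 tilt [ 0. -0. -1.] f jig [-0.4 -0.9] -0.6 w 0.5 q [ 0.19  0.58  1.92 -0.    0.64 -1.5 ]
t 11.75 jig [108.9   0.6] z 57.7 yaw err -0.001 tilt [ 0. -0. -1.] f jig [-0.4 -0.9] -0.6 w 0.5 q [ 0.19  0.58  1.92 -0.    0.64 -1.5 ]
```

View pics/t4.png

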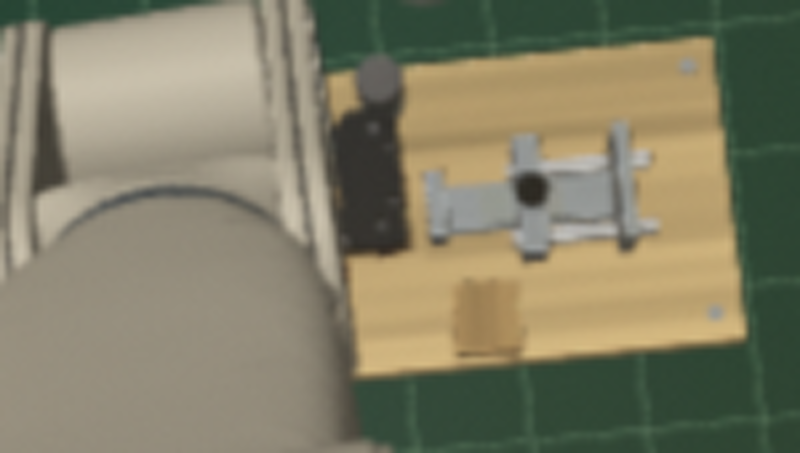

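The slide is still latched, with the stop at (436,205). The gripper hides the batten, but its underside is at about 119 mm, well above the glue stick's 82 mm. I continue in small steps, watching the force.

```bash
python3 -m inch '[[[0,-2,0,0,0,0,0],[0,-4,0,0,0,0,0],[0,-4,0,0,0,0,0]]]' >/dev/null; python3 where.py
python3 -m inch '[[[0,-1,0,0,0,0,0],[0,-2,0,0,0,0,0],[0,-2,0,0,0,0,0]]]' >/dev/null; python3 where.py
```

```text
t 12.1 jig [105.1   0.5] z 57.7 yaw err -0.0 tilt [ 0. -0. -1.] f jig [0.7 0.1] -0.1 w 0.4 q [ 0.18  0.58  1.92 -0.    0.64 -1.51]
t 12.4 jig [103.2   0.6] z 57.7 yaw err -0.0 tilt [-0. -0. -1.] f jig [0.9 0.4] -0.5 w 0.2 q [ 0.18  0.58  1.92 -0.    0.64 -1.52]
```

```bash
python3 -m inch '[[[0,-1,0,0,0,0,0],[0,-2,0,0,0,0,0],[0,-2,0,0,0,0,0]]]' >/dev/null; python3 where.py
```

```text
t 12.7 jig [101.2   0.5] z 57.7 yaw err -0.0 tilt [ 0. -0. -1.] f jig [0.3 0.3] -0.4 w 0.4 q [ 0.17  0.58  1.92 -0.    0.64 -1.52]
```

```bash
python3 -m inch '[[[0,-1,0,0,0,0,0],[0,-2,0,0,0,0,0],[0,-2,0,0,0,0,0]]]' >/dev/null; python3 where.py
```

```text
t 13.0 jig [99.2  0.6] z 57.7 yaw err -0.0 tilt [ 0.  0. -1.] f jig [ 1.7 -0.5] -0.1 w 0.6 q [ 0.17  0.58  1.92  0.    0.64 -1.52]
```

```bash
python3 -m inch '[[[0,-1,0,0,0,0,0],[0,-1,0,0,0,0,0]]]' >/dev/null; python3 where.py;  python3 -m inch '[[[0,-1,0,0,0,0,0],[0,-1,0,0,0,0,0]]]' >/dev/null; python3 where.py
```

```text
t 13.2 jig [98.9  0.5] z 57.7 yaw err -0.001 tilt [ 0.     0.001 -1.   ] f jig [ 5.5 -0.4] -0.1 w 0.4 q [ 0.17  0.58  1.92  0.    0.64 -1.52]
t 13.4 jig [98.6  0.5] z 57.8 yaw err -0.001 tilt [ 0.     0.002 -1.   ] f jig [11.6 -0. ] -0.2 w 0.7 q [ 0.17  0.58  1.92  0.    0.64 -1.53]
```

The force has risen to 11.6 N and the tool has stalled, so the batten is against the latched stop. I back off, rise and look.

```bash
python3 -m inch '[[[0,2,0,0,0,0,0],[0,5,0,0,0,0,0],[0,12,0,0,0,0,0],[0,30,0,0,0,0,0],[0,50,0,0,0,0,0],[0,50,0,0,0,0,0],[0,50,-45,0,0,0,0],[0,50,-90,0,0,0,0],[0,50,-135,0,0,0,0],[0,50,-170,0,0,0,0],[0,90,-170,0,0,0,0],[0,130,-170,0,0,0,0],[0,130,-170,0,0,0,0],[0,130,-170,0,0,0,0]]]' >/dev/null; python3 - <<'E'
from where import *
from workcell import optics
i=optics.get_image("top")["frame"][190:275,195:345,::-1]; cv2.imwrite("pics/t5.png",cv2.resize(i,None,fx=5.3333,fy=5.3333,interpolation=cv2.INTER_CUBIC))
E
```

```text
t 14.8 jig [227.3   0.9] z 227.5 yaw err 0.002 tilt [-0.    -0.001 -1.   ] f jig [ 0.8 -0.4] 0.2 w 0.8 q [ 0.4   0.34  1.79 -0.    1.01 -1.29]
```

View pics/t5.png

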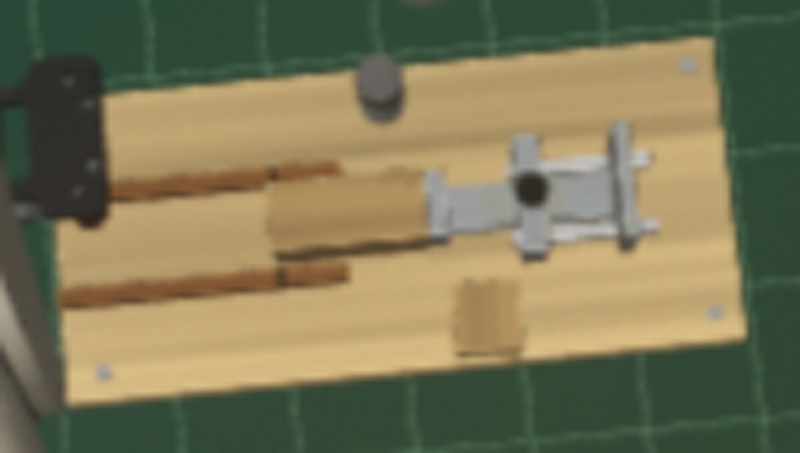

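The batten's near end at (425,205) touches the stop and it lies straight in the trough. The slide is still latched and the robot is clear.

```bash
python3 -c "
from workcell import ctrl
print(ctrl.close_job())"
```

```text
the job is handed in; nothing more can be done
None
```

I handed the job in at about 15 s: the last picture shows the slide latched in the middle notch, the batten against the stop and the robot clear, though the hand-in gave no verdict.

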